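# Seat the culture plate in the colony counter and zero the count

### The job

Get the colony counter ready to count the plate with the red agar: with your fingertips, gently slide that plate across the deck, without lifting or tipping it up, until it drops over the rim and lies flat, fully home in the round well. Then press the green zero key down and let go. Leave the amber plate where it lies and disturb nothing else on the bench.

Things in the scene. Friction and masses are not known exactly. Their poses are not given: they have to be found in the camera images.
- red_plate: The plate to be counted: a closed clear Petri dish with dark red agar, lying agar side up on its lid. 90 mm across its lid (the lowest 11 mm), 86 mm above that, 15 mm tall, about 45 g. Origin at the centre of its underside, z up when flat. It starts loose on the counter's deck, left or right of the well. Brittle: more than 25 N of finger force cracks it.
- amber_plate: A second dish of the same size and mass with amber (yellow) agar, waiting on the deck on the other side of the well; it stays where it is. Origin at the centre of its underside.
- well (a point): Centre of the floor of the colony counter's plate well: a round recess 98 mm across (its wall 12-sided), 6 mm deep, white floor, square rim. Floor 56 mm, the flat grey deck round it 62 mm above the bench; a plate that is home stands 9 mm above the deck. Axes: x to the counter's rear console, y to its left, z up.
- counter: Colony counter, a fixed cream box on the bench. Origin on the bench under the well's centre, axes as the well's. Flat deck: 175 mm to either side (y), 105 mm to the front (-x), 75 mm to the rear; there a console 80 mm deep rises 30 mm above it (its tilted display 50 mm). A gooseneck magnifier is bent back behind the console, up to 150 mm above the bench.
- zero_key_top (a point): Centre of the top face of the green round zero key, 24 mm across, in a black collar 40 mm across that stands 2 mm above the console; on the console, right of the display. The top face stands 10 mm above the collar and 103 mm above the bench. It is pressed straight down.
- zero_key (a joint): Travel of the green zero key in m: 0 released, 0.006 fully down; springs back when let go. Fully down takes about 4.5 N; it counts as pressed beyond 0.004.
- cup_a: Specimen cup with a red lid, 66 mm across, 69 mm tall, upright on the bench. Origin at the centre of its underside.
- cup_b: A second, identical specimen cup.
- pipette: White and blue pipette lying on the bench, 247 mm long along its own x, 26 mm thick. Origin under its middle.
- plate_stack: Stack of three filled Petri dishes on the bench, 90 mm across, 46 mm tall, one piece. Origin at the centre of its underside.
- marker: Orange marker with a black cap lying on the bench, 115 mm long along its own x, 18 mm thick. Origin on its underside.
- slide_box: Blue plastic slide box on the bench, 87 x 77 x 34 mm. Origin at the centre of its underside.
- rack: White foam rack, 200 x 110 x 30 mm, with tubes standing up to 95 mm above the bench; fixed. Origin at the centre of its underside, long along its own x.
There are look-alikes about, which are no part of the job. What is shaped like the amber_plate but blue or purple is not meant.

How it is judged:
On the way, in this order (a step that is already met when the one before it is completed fails the run):
1. the red plate lies flat, home in the well (horizontal distance between red_plate and well below 0.007 m and z of red_plate in the frame of well below 0.002 m and angle between red_plate's own z axis and vertical below 0.03 rad), for 0.2 s.
2. then the zero key is pressed down (value of joint zero_key above 0.004 m), for 0.05 s.
At the end, for the whole second after the job is handed in: Red plate at rest, flat in the well: within 7 mm of its centre, within 2 mm of its floor, tilt under 0.03 rad; zero key pressed after that and sprung back; amber plate flat and within 15 mm, all other loose things within 20 mm of their starts (all of step 1 and linear speed of red_plate below 0.01 m/s and value of joint zero_key below 0.002 m and distance of amber_plate from where it was at the start of the episode below 0.015 m and angle between amber_plate's own z axis and vertical below 0.05 rad and distance of each of cup_a, cup_b, pipette, plate_stack, marker, slide_box from where it was at the start of the episode below 0.02 m); the robot touches nothing.
It fails at once if the red plate is lifted more than 12 mm off the deck (z of red_plate in the frame of well above 0.018 m).
It fails at once if the red plate is tipped up by more than 20 degrees (angle between red_plate's own z axis and vertical above 0.35 rad).
It fails at once if the red plate is pushed or pressed with more than 25 N (contact force between red_plate and the fingers above 25 N).
It fails at once if the amber plate is shifted more than 15 mm (distance of amber_plate from where it was at the start of the episode above 0.015 m).
It fails at once if another loose thing on the bench is moved more than 20 mm (distance of any of cup_a, cup_b, pipette, plate_stack, marker, slide_box from where it was at the start of the episode above 0.02 m).
It also fails if it takes over 45 s, if anything falls off the work surface, if the arm or the gripper's body presses on something with over 40 N, if the wrist force passes 120 N, or if a joint passes its speed limit or range.

### The arm

A 6-joint arm with a two-finger parallel gripper is mounted at the origin on the work surface. World frame = base frame: x ahead of the robot, y to its left, z up, the work surface at z = 0. Lengths are in m, angles in rad, forces in N, time in s.
With the tool pointing down it reaches from about 0.375 to 0.975 m from the base axis. Payload 3.8 kg.
Tool frame: the origin (TCP) lies midway between the tips of the shut fingers; the grasp point (between the pads) lies 19 mm behind it; z points along the fingers, y is the direction in which the jaws open and shut (so a half turn about z gives the same grasp; the last joint's range is limited). The gripper opens to 85 mm and grips with 20 to 120 N. Pads are 22 mm wide; open, the fingers measure 114 mm over their backs; the gripper's body (76 mm by 85 mm) begins 54 mm behind the grasp point. The pads swing forward as they close: fully open they stand 13 mm farther back than shut.
Start: joints at [1.152, 0.264, 1.604, -0, 1.274, -0.037], TCP at [0.251, 0.626, 0.231] pointing down, gripper open.
Joint ranges: [-2.63, 2.63], [-0.94, 2.18], [0.31, 2.57], [-1.31, 4.45], [0, 2.66], [-2.55, 2.55]. Speed limits (rad/s): [2.57, 2.57, 3.14, 3.14, 3.14, 3.14].

### API

Orientations are given as a rotation vector (axis times angle).
In Python, from workcell import bot gives the robot as it stands.
- The arm moves only by the tool drive_tool, never from a script. Its argument "deltas" is a list of rows, each an object with "hand": the opening, from 0 (shut) to 1 (fully open); "offset": the shift along the world's x, y, z in cm, a list of three; "angular": the turn, a rotation vector about the world's x, y, z in degrees, a list of three. A call has 1 to 8 rows; each row is the pose to reach, as a shift and turn from the pose commanded when the call began; what a row does not reach only later rows make up. A row lasts 1/8 s, in which the tool goes at most 62.5 mm and 10.7 degrees, less where a joint would pass 70% of its speed; a pose out of reach is approached as far as the arm can. A call with a gripper value outside its range is refused whole. The fingers move at their own pace and stop on an object; "force" is the grip in N (left out, the last holds). Time passes only in rows, so rows that repeat a pose let the fingers close. It gives the time, the measured TCP pose, the force and the opening at its end, in the units of the state.
- bot.read_state(): the state, without advancing time (a new reading comes with each control period).
- bot.read_camera(name): name is "side" or "top"; returns a dict with "frame" (480x640x3 uint8, blue, green, red), "mtx" (3x3 intrinsics, pixels), "R" (3x3) and "t" (3): a world point X has camera coordinates R X + t. Camera axes: x right, y down, z forward; pixel columns grow to the right and rows downward; lengths in m; the calibration is good to about 2 mm. A picture is of the moment at which its call begins. There is no depth.
- bot.finish_job(): hands the job in, once; it reports no verdict.
The state is a dict: "time": time; "q": joint angles; "joint_vel": joint speeds; "joint_torque": joint torques, N m; "tool_pos": TCP position; "tcp_rot": TCP orientation; "wrist_force": force on the tool from outside, world axes, zero at the start; "torque": the same for the moment, N m; "width": opening from 0.0 (shut) to 1.0 (fully open).
Only numpy, scipy, OpenCV 4.12 (cv2) and the standard library are available. Lean on these libraries where they do the work, as an engineer would, in place of code of your own. Each camera call takes 0.05 s, during which the arm holds its last target. There are 200 camera calls.

## Working session

There is one attempt and no reset: what is moved stays moved. The work goes in short steps, Python scripts to look and compute and a tool call to move; the robot and the scene stay as the last step left them, time stands still between calls to the robot, and variables do not carry over. Pictures are saved under pics/ and viewed, about 8 in all and at most 12, crops included, and the job is handed in when it is done.

Besides the shell and the picture viewer there is one more tool, called after "Emit:" as name(argument=value, ...), one argument or row to a line, values as JSON. drive_tool: Moves the arm, as the interface text tells. Its arguments: {"type":"object","properties":{"deltas":{"type":"array"},"force":{"type":"number"}},"required":["deltas"]}

```bash
mkdir -p pics; python3 - <<'E'
from workcell import bot
import cv2
for n in("top","side"):
    c=bot.read_camera(n);cv2.imwrite(f"pics/{n}0.png",c["frame"]);print(n,c["mtx"].tolist(),c["R"].round(4).tolist(),c["t"].tolist())
s=bot.read_state();print(s)
E
```

```text
top [[571.3161164867485, 0.0, 322.2339507363797], [0.0, 571.3161164867485, 242.49347717490537], [0.0, 0.0, 1.0]] [[-0.0094, -0.9999, -0.0126], [-0.9894, 0.0111, -0.1448], [0.1449, 0.0111, -0.9894]] [0.03205021010748816, 0.551749297702361, 1.2359555768728965]
side [[531.370683918206, 0.0, 319.21235872799286], [0.0, 531.370683918206, 238.17421491189316], [0.0, 0.0, 1.0]] [[0.9633, -0.2683, -0.0079], [-0.1766, -0.6114, -0.7714], [0.2021, 0.7445, -0.6363]] [-0.5364354640324996, 0.17815925427270693, 1.1652477403467332]
{'time': 0.1, 'q': array([ 1.15209457e+00,  2.64739079e-01,  1.60522277e+00, -7.30773927e-06,
        1.27371362e+00, -3.69122360e-02]), 'joint_vel': array([-0.00096153, -0.00111966, -0.00475965, -0.00109601,  0.00127202,
        0.00056293]), 'joint_torque': array([ 9.44746243e-04, -5.16706288e+01, -3.68589163e+01,  1.18209826e-05,
        6.16494915e-03,  6.84378983e-05]), 'tool_pos': array([0.25123683, 0.62579384, 0.23005317]), 'tcp_rot': array([-0.5959863 , -3.08406907,  0.00318916]), 'wrist_force': array([0.71333439, 0.12227086, 0.20198135]), 'torque': array([ 0.05985522,  0.05182418, -0.05936746]), 'width': 0.9971118527525168}
```

View pics/top0.png

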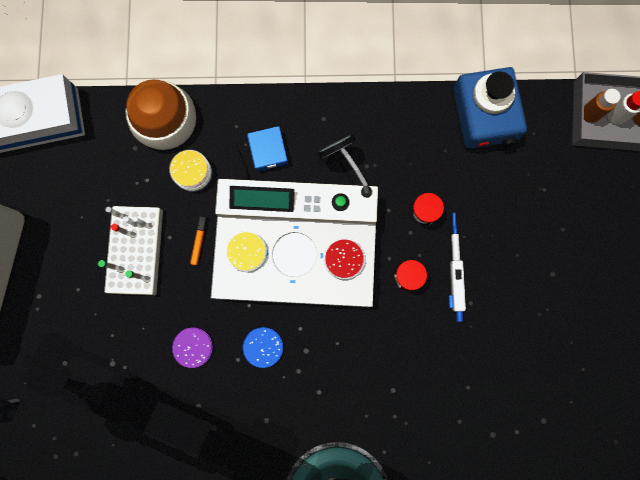

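View pics/side0.png

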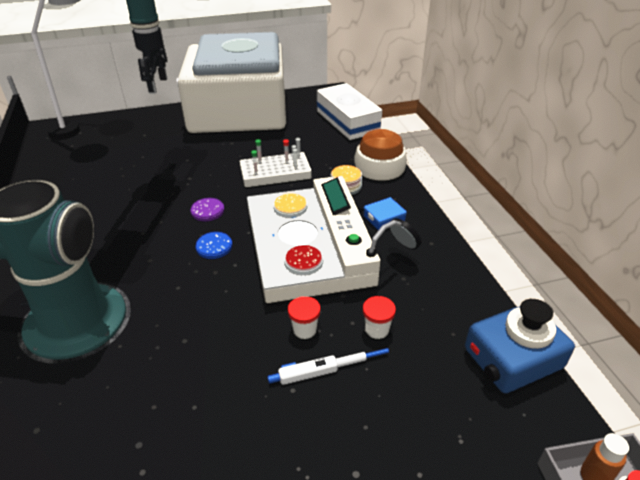

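Seen in the top view: the red plate is at (345,259), the amber plate at (247,252), the well at (295,254) and the green key at (341,202). Things that could be mistaken for the red plate: red cup lids (428,208) and (411,275). For the amber plate: the yellow stack (190,170), purple dish (192,348) and blue dish (263,347). I choose the dish on the deck at (345,259).

```bash
cat > h.py <<'E'
import cv2,numpy as np
from workcell import bot
def ray(c,uv,z):
    K,R,t=c["mtx"],np.array(c["R"]),np.array(c["t"]);d=R.T@np.linalg.solve(K,[uv[0],uv[1],1.]);o=-R.T@t
    return (o+d*(z-o[2])/d[2]).round(4)
def proj(c,X): 
    p=c["mtx"]@(np.array(c["R"])@np.array(X)+c["t"]);return p[:2]/p[2]
def blobs(c,lo,hi,amin=15):
    m=cv2.inRange(cv2.cvtColor(c["frame"],cv2.COLOR_BGR2HSV),np.array(lo),np.array(hi))
    m=cv2.morphologyEx(m,cv2.MORPH_CLOSE,np.ones((3,3)))
    out=[]
    for k in cv2.findContours(m,cv2.RETR_EXTERNAL,cv2.CHAIN_APPROX_NONE)[0]:
        h=cv2.convexHull(k);a=cv2.contourArea(h)
        if a>amin: M=cv2.moments(h);out.append((M["m10"]/M["m00"],M["m01"]/M["m00"],a))
    return out
E
python3 - <<'E'
from h import *
for n in("top","side"):
    c=bot.read_camera(n)
    for nm,lo,hi,z in(("red",(0,150,60),(6,255,255),.077),("yel",(20,100,80),(33,255,255),.077),("grn",(50,120,60),(80,255,255),.103),("blue",(95,80,120),(115,255,255),.062)):
        for b in blobs(c,lo,hi): 
            if b[2]<3000: print(n,nm,np.round(b,1),ray(c,b,z)[:2])
    if n=="top": cv2.imwrite("pics/crop1.png",cv2.resize(c["frame"][170:315,200:460],None,fx=3,fy=3,interpolation=cv2.INTER_CUBIC))
E
```

```text
top red [411.  274.5 719.5] [ 0.4751 -0.1641]
top red [ 343.9  258.2 1067.5] [ 0.5118 -0.0206]
top red [114.3 227.   39.5] [0.5861 0.4805]
top red [428.  207.2 699.5] [ 0.6219 -0.2058]
top red [483.  143.6  16. ] [ 0.7644 -0.3326]
top red [633.8 100.8 172.5] [ 0.859  -0.6734]
top yel [ 245.6  250.7 1091.5] [0.5305 0.1923]
top yel [ 188.   167.5 1003.5] [0.7181 0.3221]
top grn [128.8 273.6  29.5] [0.4811 0.4354]
top grn [101.1 263.   38. ] [0.5041 0.4955]
top grn [286.3 205.3  19. ] [0.6244 0.102 ]
top grn [237.4 202.2  31. ] [0.6324 0.2072]
top grn [340.  200.8  84.5] [ 0.6329 -0.0133]
top grn [284.  195.3  24. ] [0.6463 0.1069]
top grn [266.7 195.9 203. ] [0.6456 0.1443]
top grn [245.7 192.8  36. ] [0.653  0.1894]
top blue [ 262.5  347.  1258. ] [0.3241 0.1561]
top blue [459.5 316.   46.5] [ 0.3859 -0.2673]
top blue [450.9 301.3  44. ] [ 0.4176 -0.2503]
top blue [454.3 223.5  50.5] [ 0.5879 -0.2649]
top blue [ 266.7  146.8 1192.5] [0.7681 0.1493]
side red [633.8 475.1  89.5] [ 0.8744 -0.6489]
side red [474.2 348.1  28. ] [ 0.759  -0.3631]
side red [303.6 309.2 695.5] [ 0.4748 -0.1789]
side red [378.7 308.7 723. ] [ 0.6217 -0.2193]
side red [303.1 256.9 612. ] [ 0.5131 -0.0232]
side red [285.5 142.   28.5] [0.5907 0.4998]
side yel [289.9 202.5 424. ] [0.5323 0.1905]
side yel [346.4 173.1 308.5] [0.7143 0.2827]
side grn [353.2 238.3  56. ] [ 0.6321 -0.0215]
side grn [253.6 152.5  23. ] [0.4813 0.4206]
side grn [257.6 141.5  23.5] [0.5039 0.48  ]
side blue [273.7 377.1  67.5] [ 0.3839 -0.3127]
side blue [288.3 364.1  23.5] [ 0.4162 -0.2919]
side blue [377.  352.1  80. ] [ 0.585  -0.3109]
side blue [213.2 243.9 680. ] [0.3228 0.0978]
side blue [384.9 210.  669. ] [0.7631 0.1107]
```

View pics/crop1.png

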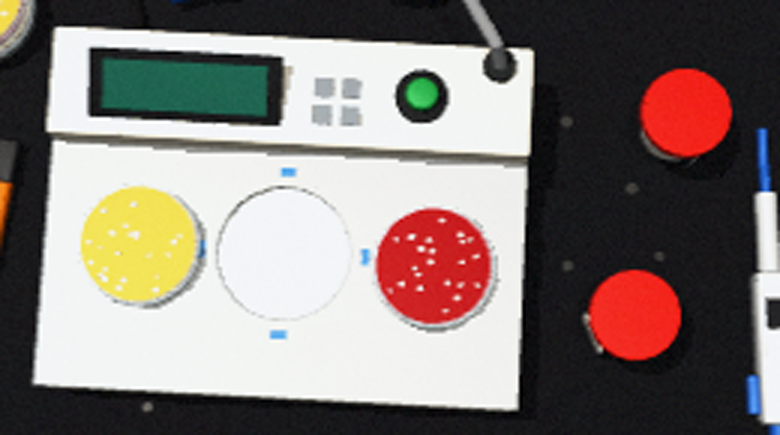

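```bash
python3 - <<'E'
from h import *
c=bot.read_camera("top")
f=lambda x,y,z:ray(c,((x+.5)/3-.5+200,(y+.5)/3-.5+170),z)[:2]
print("well rim",f(284.5,253,.062),"marks",[f(*p,.062) for p in((288,172),(278,335),(364,257))])
print("deck front corners",f(34,384,.062),f(519,409,.062))
s=bot.read_camera("side")
cv2.imwrite("pics/side_crop.png",cv2.resize(s["frame"][165:305,235:425],None,fx=4,fy=4,interpolation=cv2.INTER_CUBIC))
w=f(284.5,253,.062);print(proj(s,[*w,.062]))
E
```

```text
well rim [0.5241 0.0871] marks [array([0.5841, 0.0844]), array([0.4642, 0.092 ]), array([0.5205, 0.0291])]
deck front corners [0.4306 0.2687] [ 0.4091 -0.0814]
[296.4990689  231.83367995]
```

View pics/side_crop.png

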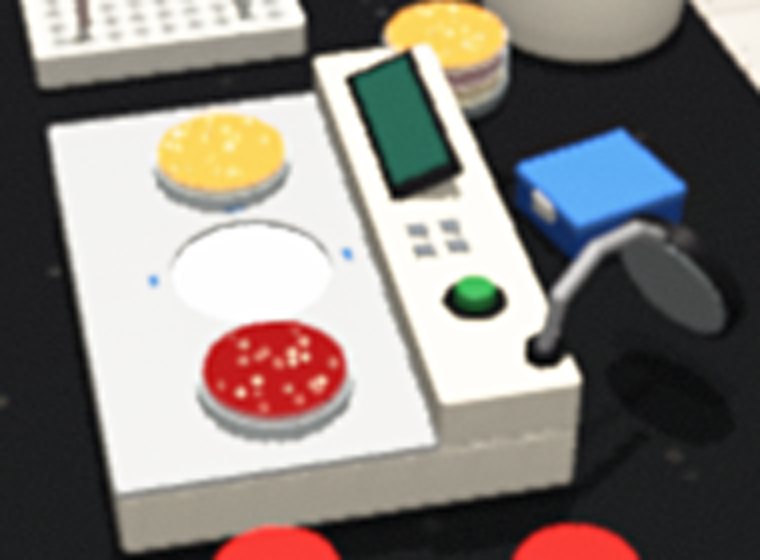

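Emit:
drive_tool(
  deltas=[
    {"hand": 0.6, "offset": [12.8, -35, 0], "angular": [0, 0, -37]},
    {"hand": 0.6, "offset": [12.8, -35, 0], "angular": [0, 0, -37]},
    {"hand": 0.6, "offset": [12.8, -35, 0], "angular": [0, 0, -37]},
    {"hand": 0.6, "offset": [12.8, -35, 0], "angular": [0, 0, -37]},
    {"hand": 0.6, "offset": [12.8, -35, 0], "angular": [0, 0, -37]},
    {"hand": 0.6, "offset": [12.8, -35, 0], "angular": [0, 0, -37]},
    {"hand": 0.6, "offset": [12.8, -35, 0], "angular": [0, 0, -37]},
    {"hand": 0.6, "offset": [12.8, -35, 0], "angular": [0, 0, -37]},
  ],
)

```text
time: 1.3
tool_pos: [0.3796, 0.2765, 0.2315]
tcp_rot: [-1.546, -2.735, -0.001]
wrist_force: [-0.5, 0.2, 0.8]
width: 0.599
```

Emit:
drive_tool(
  deltas=[
    {"hand": 0.6, "offset": [12.8, -35.1, 0], "angular": [0, 0, -37.3]},
    {"hand": 0.6, "offset": [12.8, -35.1, 0], "angular": [0, 0, -37.3]},
    {"hand": 0.6, "offset": [12.8, -35.1, 0], "angular": [0, 0, -37.3]},
    {"hand": 0.6, "offset": [12.8, -35.1, 0], "angular": [0, 0, -37.3]},
    {"hand": 0.6, "offset": [12.8, -35.1, 0], "angular": [0, 0, -37.3]},
    {"hand": 0.6, "offset": [12.8, -35.1, 0], "angular": [0, 0, -37.3]},
    {"hand": 0.6, "offset": [12.8, -35.1, 0], "angular": [0, 0, -37.3]},
    {"hand": 0.6, "offset": [12.8, -35.1, 0], "angular": [0, 0, -37.3]},
  ],
)

```text
time: 2.3
tool_pos: [0.5077, -0.0731, 0.2309]
tcp_rot: [-2.336, -2.099, 0.0]
wrist_force: [-0.8, 1.1, 1.3]
width: 0.595
```

Emit:
drive_tool(
  deltas=[
    {"hand": 0.6, "offset": [0, 0, -6]},
    {"hand": 0.6, "offset": [0, 0, -11]},
    {"hand": 0.6, "offset": [0, 0, -14]},
    {"hand": 0.6, "offset": [0, 0, -15]},
    {"hand": 0.6, "offset": [0, 0, -15.3]},
    {"hand": 0.6, "offset": [0, 0, -15.3]},
  ],
)

```text
invalid input
```

```bash
python3 - <<'E'
from h import *
s=bot.read_camera("side");t=bot.read_camera("top")
a=cv2.resize(s["frame"][195:295,240:390],(600,400),interpolation=cv2.INTER_CUBIC)
cv2.imwrite("pics/s2.png",a)
st=bot.read_state();print(st["tool_pos"],st["wrist_force"])
E
```

```text
[ 0.50734137 -0.07255608  0.23099577] [0.34804518 0.3120051  0.47291702]
```

View pics/s2.png

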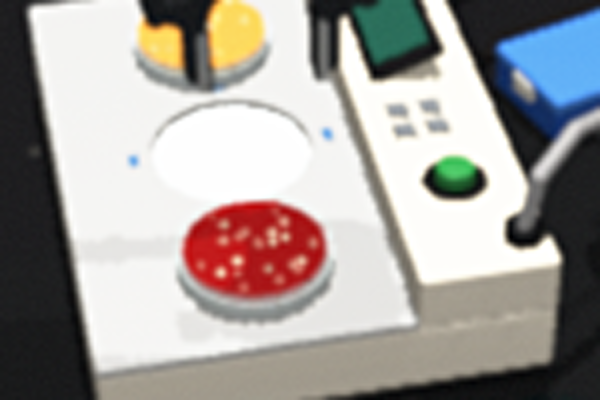

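The picture shows the gripper still high, because the move was refused: every row needs "angular". The red plate is unmoved at crop (255,250).

Emit:
drive_tool(
  deltas=[
    {"hand": 0.6, "offset": [0, 0, -6], "angular": [0, 0, 0]},
    {"hand": 0.6, "offset": [0, 0, -11], "angular": [0, 0, 0]},
    {"hand": 0.6, "offset": [0, 0, -14], "angular": [0, 0, 0]},
    {"hand": 0.6, "offset": [0, 0, -15], "angular": [0, 0, 0]},
    {"hand": 0.6, "offset": [0, 0, -15.3], "angular": [0, 0, 0]},
    {"hand": 0.6, "offset": [0, 0, -15.3], "angular": [0, 0, 0]},
  ],
)

```text
time: 3.15
tool_pos: [0.5088, -0.0744, 0.0798]
tcp_rot: [2.336, 2.098, 0.002]
wrist_force: [0.3, 0.6, -0.1]
width: 0.598
```

```bash
python3 - <<'E'
from h import *
s=bot.read_camera("side");t=bot.read_camera("top")
a=cv2.resize(s["frame"][195:295,240:390],(600,400),interpolation=cv2.INTER_CUBIC)
b=cv2.resize(t["frame"][190:320,280:430],(600,520),interpolation=cv2.INTER_CUBIC)[:,:]
cv2.imwrite("pics/s3.png",cv2.resize(np.vstack([a[60:],b[100:]]),None,fx=.78,fy=.78))
st=bot.read_state();print(st["tool_pos"],st["wrist_force"],st["width"])
E
```

```text
[ 0.50890196 -0.07470259  0.07996121] [-0.02367206 -0.29933558  0.0627506 ] 0.6009584929093555
```

View pics/s3.png

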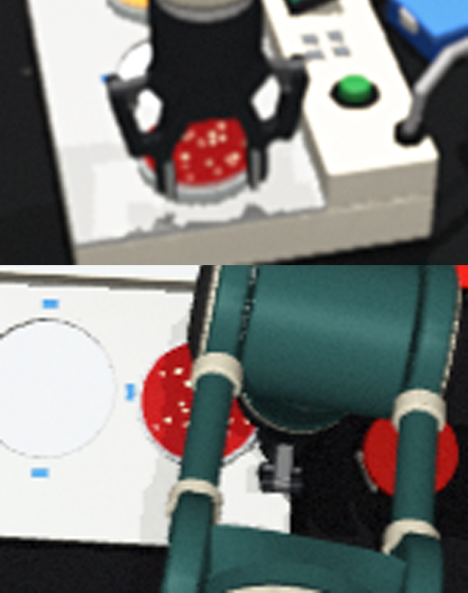

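The fingers stand on the right-hand side of the plate and clear of it. Next I feel for the deck.

Emit:
drive_tool(
  deltas=[
    {"hand": 0.6, "offset": [0, 0, -0.7], "angular": [0, 0, 0]},
    {"hand": 0.6, "offset": [0, 0, -1.2], "angular": [0, 0, 0]},
    {"hand": 0.6, "offset": [0, 0, -1.4], "angular": [0, 0, 0]},
    {"hand": 0.6, "offset": [0, 0, -1.4], "angular": [0, 0, 0]},
  ],
)

```text
time: 3.75
tool_pos: [0.5072, -0.0746, 0.0639]
tcp_rot: [-2.338, -2.098, 0.001]
wrist_force: [-1.3, -0.6, -0.1]
width: 0.601
```

Emit:
drive_tool(
  deltas=[
    {"hand": 0.6, "offset": [0, 0, -0.1], "angular": [0, 0, 0]},
    {"hand": 0.6, "offset": [0, 0, -0.2], "angular": [0, 0, 0]},
    {"hand": 0.6, "offset": [0, 0, -0.2], "angular": [0, 0, 0]},
  ],
)

```text
time: 4.12
tool_pos: [0.5075, -0.0746, 0.0623]
tcp_rot: [-2.338, -2.098, 0.0]
wrist_force: [-0.2, -0.3, -0.4]
width: 0.599
```

Emit:
drive_tool(
  deltas=[
    {"hand": 0.6, "offset": [0, 0, -0.1], "angular": [0, 0, 0]},
    {"hand": 0.6, "offset": [0, 0, -0.2], "angular": [0, 0, 0]},
    {"hand": 0.6, "offset": [0, 0, -0.2], "angular": [0, 0, 0]},
  ],
)

```text
time: 4.5
tool_pos: [0.5074, -0.0746, 0.0602]
tcp_rot: [-2.338, -2.098, 0.0]
wrist_force: [-0.0, 0.8, -0.4]
width: 0.596
```

Emit:
drive_tool(
  deltas=[
    {"hand": 0.6, "offset": [0, 0, -0.1], "angular": [0, 0, 0]},
    {"hand": 0.6, "offset": [0, 0, -0.1], "angular": [0, 0, 0]},
  ],
)

```text
time: 4.75
tool_pos: [0.5074, -0.0746, 0.0592]
tcp_rot: [-2.338, -2.098, 0.0]
wrist_force: [1.2, 0.4, 0.5]
width: 0.599
```

Emit:
drive_tool(
  deltas=[
    {"hand": 0.6, "offset": [0, 0, -0.1], "angular": [0, 0, 0]},
    {"hand": 0.6, "offset": [0, 0, -0.1], "angular": [0, 0, 0]},
  ],
)

```text
time: 5.0
tool_pos: [0.5076, -0.0746, 0.0588]
tcp_rot: [2.338, 2.099, 0.0]
wrist_force: [-1.3, 0.1, 4.2]
width: 0.601
```

Emit:
drive_tool(
  deltas=[
    {"hand": 0.6, "offset": [0, 0, -0.1], "angular": [0, 0, 0]},
    {"hand": 0.6, "offset": [0, 0, -0.1], "angular": [0, 0, 0]},
  ],
)

```text
time: 5.25
tool_pos: [0.5077, -0.0746, 0.0588]
tcp_rot: [-2.338, -2.099, 0.0]
wrist_force: [-5.4, 0.2, 12.2]
width: 0.6
```

Emit:
drive_tool(
  deltas=[
    {"hand": 0.6, "offset": [0, 0, -0.1], "angular": [0, 0, 0]},
    {"hand": 0.6, "offset": [0, 0, -0.1], "angular": [0, 0, 0]},
  ],
)

```text
time: 5.5
tool_pos: [0.5077, -0.0746, 0.0587]
tcp_rot: [-2.338, -2.099, 0.0]
wrist_force: [-8.2, 1.1, 18.5]
width: 0.601
```

Deck contact is at TCP z ≈ 0.0588. I raise the tips about 2.5 mm above the deck and start a slow push.

Emit:
drive_tool(
  deltas=[
    {"hand": 0.6, "offset": [0, 0, 0.5], "angular": [0, 0, 0]},
    {"hand": 0.6, "offset": [0, 0, 0.5], "angular": [0, 0, 0]},
    {"hand": 0.6, "offset": [0.05, 0.5, 0.5], "angular": [0, 0, 0]},
    {"hand": 0.6, "offset": [0.1, 1, 0.5], "angular": [0, 0, 0]},
    {"hand": 0.6, "offset": [0.16, 1.5, 0.5], "angular": [0, 0, 0]},
    {"hand": 0.6, "offset": [0.21, 2, 0.5], "angular": [0, 0, 0]},
    {"hand": 0.6, "offset": [0.26, 2.5, 0.5], "angular": [0, 0, 0]},
    {"hand": 0.6, "offset": [0.32, 3, 0.5], "angular": [0, 0, 0]},
  ],
)

```text
time: 6.5
tool_pos: [0.5107, -0.0442, 0.0613]
tcp_rot: [-2.338, -2.099, 0.0]
wrist_force: [0.3, -0.7, 0.9]
width: 0.601
```

```bash
cat > look.py <<'E'
import sys
from h import *
for n in("side","top"):
    c=bot.read_camera(n)
    for b in blobs(c,(0,150,60),(6,255,255),100): 
        p=ray(c,b,.077)
        if .4<p[0]<.6 and -.1<p[1]<.2: print(n,"red",np.round(b,1),p[:2])
    if n=="side" and len(sys.argv)>1: cv2.imwrite(f"pics/{sys.argv[1]}.png",cv2.resize(c["frame"][180:290,240:400],(800,550),interpolation=cv2.INTER_CUBIC))
st=bot.read_state();print(st["time"],st["tool_pos"],st["wrist_force"])
E
python3 look.py
```

```text
side red [304.8 253.1 267.5] [ 0.52   -0.0116]
top red [338.7 267.4 147.5] [ 0.4921 -0.009 ]
top red [318.5 256.6 165.5] [0.516  0.0343]
6.6 [ 0.51075418 -0.04405967  0.06130215] [-0.01502941 -0.49869389 -0.79829599]
```

Emit:
drive_tool(
  deltas=[
    {"hand": 0.6, "offset": [0.05, 0.5, 0], "angular": [0, 0, 0]},
    {"hand": 0.6, "offset": [0.1, 1, 0], "angular": [0, 0, 0]},
    {"hand": 0.6, "offset": [0.16, 1.5, 0], "angular": [0, 0, 0]},
    {"hand": 0.6, "offset": [0.21, 2, 0], "angular": [0, 0, 0]},
    {"hand": 0.6, "offset": [0.26, 2.5, 0], "angular": [0, 0, 0]},
    {"hand": 0.6, "offset": [0.32, 3, 0], "angular": [0, 0, 0]},
    {"hand": 0.6, "offset": [0.37, 3.5, 0], "angular": [0, 0, 0]},
    {"hand": 0.6, "offset": [0.42, 4, 0], "angular": [0, 0, 0]},
  ],
)

```text
time: 7.6
tool_pos: [0.5149, -0.0043, 0.0613]
tcp_rot: [2.338, 2.099, 0.0]
wrist_force: [0.5, -0.6, 0.1]
width: 0.599
```

```bash
python3 look.py s4
```

```text
side red [302.1 241.7 260.5] [0.5241 0.0293]
top red [317.  265.7 198. ] [0.4963 0.0377]
7.7 [ 0.51496293 -0.00405759  0.06128026] [-0.11078881 -0.62571328  0.1422224 ]
```

View pics/s4.png

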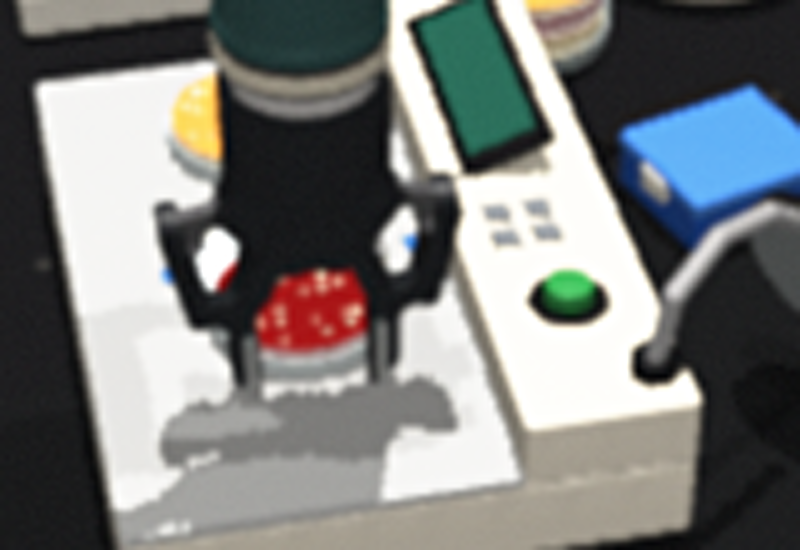

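The plate (crop (310,310)) sits in the two-finger cradle, fingers at (245,365) and (380,345), and it is still flat. I keep pushing.

Emit:
drive_tool(
  deltas=[
    {"hand": 0.6, "offset": [0.05, 0.5, 0], "angular": [0, 0, 0]},
    {"hand": 0.6, "offset": [0.1, 1, 0], "angular": [0, 0, 0]},
    {"hand": 0.6, "offset": [0.16, 1.5, 0], "angular": [0, 0, 0]},
    {"hand": 0.6, "offset": [0.21, 2, 0], "angular": [0, 0, 0]},
    {"hand": 0.6, "offset": [0.25, 2.4, 0], "angular": [0, 0, 0]},
    {"hand": 0.6, "offset": [0.3, 2.8, 0], "angular": [0, 0, 0]},
    {"hand": 0.6, "offset": [0.34, 3.2, 0], "angular": [0, 0, 0]},
    {"hand": 0.6, "offset": [0.38, 3.6, 0], "angular": [0, 0, 0]},
  ],
)

```text
time: 8.7
tool_pos: [0.5188, 0.0316, 0.0614]
tcp_rot: [2.338, 2.098, 0.0]
wrist_force: [-0.2, -0.7, -0.3]
width: 0.601
```

```bash
python3 look.py s5
```

```text
side red [299.9 231.4 246. ] [0.5284 0.0682]
top red [297.8 264.4 245.5] [0.4995 0.0791]
8.8 [0.51873608 0.03184188 0.06126309] [ 0.38859952  0.84648701 -0.69713744]
```

View pics/s5.png

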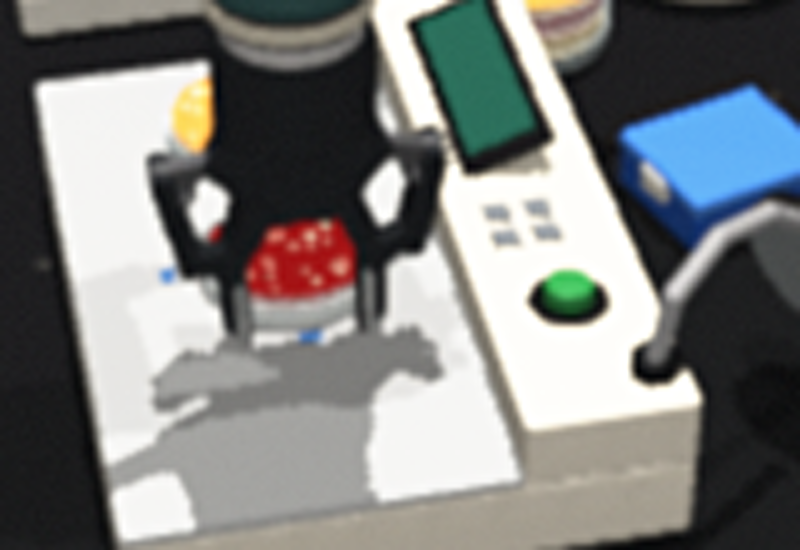

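Plate now at crop (305,260), mostly over the well but its near edge is not dropped yet. I go on in small steps, watching the force.

Emit:
drive_tool(
  deltas=[
    {"hand": 0.6, "offset": [0.02, 0.2, 0], "angular": [0, 0, 0]},
    {"hand": 0.6, "offset": [0.04, 0.4, 0], "angular": [0, 0, 0]},
    {"hand": 0.6, "offset": [0.04, 0.4, 0], "angular": [0, 0, 0]},
  ],
)

```text
time: 9.18
tool_pos: [0.5191, 0.0355, 0.0612]
tcp_rot: [-2.338, -2.099, -0.0]
wrist_force: [0.4, 0.2, 0.4]
width: 0.599
```

Emit:
drive_tool(
  deltas=[
    {"hand": 0.6, "offset": [0.01, 0.1, 0], "angular": [0, 0, 0]},
    {"hand": 0.6, "offset": [0.02, 0.2, 0], "angular": [0, 0, 0]},
    {"hand": 0.6, "offset": [0.02, 0.2, 0], "angular": [0, 0, 0]},
  ],
)

```text
time: 9.55
tool_pos: [0.5194, 0.0375, 0.0613]
tcp_rot: [2.338, 2.099, 0.0]
wrist_force: [-0.4, 0.6, -0.0]
width: 0.599
```

```bash
python3 look.py s6
```

```text
side red [299.8 231.1 301.5] [0.5285 0.0694]
top red [295.1 264.4 263.5] [0.4995 0.0849]
9.65 [0.51930389 0.03741243 0.06128731] [ 0.03586857 -0.16409582  0.34429479]
```

View pics/s6.png

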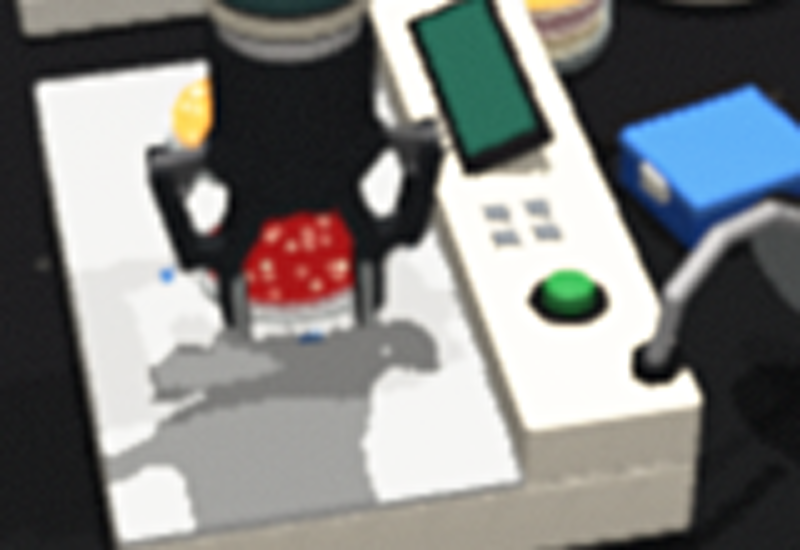

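The plate's near edge has visibly dropped: the red rim is now at y≈300 and the white dish edge meets the deck. I back off, rise clear and check.

Emit:
drive_tool(
  deltas=[
    {"hand": 0.6, "offset": [-0.05, -0.5, 0], "angular": [0, 0, 0]},
    {"hand": 0.6, "offset": [-0.1, -1.2, 0], "angular": [0, 0, 0]},
    {"hand": 0.6, "offset": [-0.1, -1.2, 3], "angular": [0, 0, 0]},
    {"hand": 0, "offset": [-0.1, -2, 8], "angular": [0, 0, 0]},
    {"hand": 0, "offset": [-0.1, -6, 12], "angular": [0, 0, 0]},
    {"hand": 0, "offset": [-0.1, -11, 12], "angular": [0, 0, 0]},
    {"hand": 0, "offset": [-0.1, -15, 12], "angular": [0, 0, 0]},
    {"hand": 0, "offset": [-0.1, -15, 12], "angular": [0, 0, 0]},
  ],
)

```text
time: 10.65
tool_pos: [0.5181, -0.1154, 0.1815]
tcp_rot: [2.341, 2.093, -0.0]
wrist_force: [-0.4, 1.2, -0.4]
width: -0.003
```

```bash
python3 - <<'E'
from h import *
s=bot.read_camera("side");t=bot.read_camera("top")
for c,n in((s,"side"),(t,"top")):
    for nm,lo,hi,z in(("red",(0,150,60),(6,255,255),.071),("yel",(20,100,80),(33,255,255),.077),("grn",(50,120,60),(80,255,255),.103)):
        for b in blobs(c,lo,hi,30):
            p=ray(c,b,z)
            if .4<p[0]<.7 and -.2<p[1]<.3: print(n,nm,np.round(b,1),p[:2])
a=cv2.resize(s["frame"][180:290,240:400],(600,412),interpolation=cv2.INTER_CUBIC)[:300]
b=cv2.resize(t["frame"][195:295,220:370],(600,400),interpolation=cv2.INTER_CUBIC)[:300]
cv2.imwrite("pics/s7.png",np.vstack([a,b]))
print(bot.read_state()["tool_pos"])
E
```

```text
side red [303.5 309.4 692.5] [ 0.4757 -0.174 ]
side red [293.3 232.6 285.5] [0.5137 0.0753]
side yel [284.3 201.4 225. ] [0.5195 0.1992]
side grn [353.2 238.3  56.5] [ 0.6321 -0.0216]
top red [411.6 274.8 683.5] [ 0.4749 -0.1661]
top red [ 295.2  253.9 1051. ] [0.5233 0.0851]
top yel [ 245.6  250.7 1091.5] [0.5305 0.1923]
top grn [340.  200.8  84.5] [ 0.6329 -0.0133]
top grn [238.  200.3  56. ] [0.6366 0.2059]
top grn [263.1 195.5 171.5] [0.6465 0.152 ]
[ 0.5179386  -0.11293396  0.18107697]
```

View pics/s7.png

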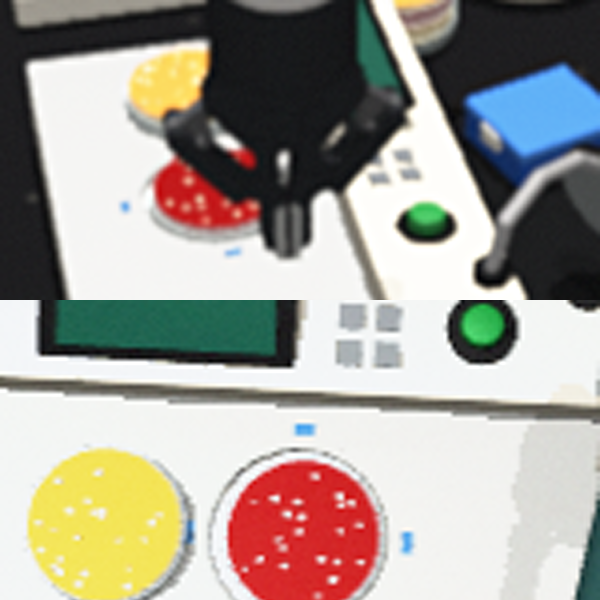

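Red plate in the well (top crop centre (304,535) inside the ring centred near (298,535)), amber unmoved at (106,525). Next I move above the key; measured offset about (+11.5, +9.7) cm.

Emit:
drive_tool(
  deltas=[
    {"hand": 0, "offset": [4, 3.4, 0], "angular": [0, 0, 0]},
    {"hand": 0, "offset": [8, 6.8, 0], "angular": [0, 0, 0]},
    {"hand": 0, "offset": [11.5, 9.7, 0], "angular": [0, 0, 0]},
    {"hand": 0, "offset": [11.5, 9.7, 0], "angular": [0, 0, 0]},
    {"hand": 0, "offset": [11.5, 9.7, -3], "angular": [0, 0, 0]},
    {"hand": 0, "offset": [11.5, 9.7, -5.5], "angular": [0, 0, 0]},
    {"hand": 0, "offset": [11.5, 9.7, -6], "angular": [0, 0, 0]},
    {"hand": 0, "offset": [11.5, 9.7, -6], "angular": [0, 0, 0]},
  ],
)

```text
time: 11.75
tool_pos: [0.6327, -0.0155, 0.1213]
tcp_rot: [-2.337, -2.099, 0.001]
wrist_force: [0.5, -0.9, 0.2]
width: 0.001
```

```bash
python3 look.py s8
```

```text
side red [297.3 229.7 486. ] [0.5239 0.0761]
top red [289.9 254.7 691. ] [0.5207 0.0963]
11.85 [ 0.63400935 -0.01566418  0.12273461] [ 0.11588174 -0.11441018  0.47249677]
```

View pics/s8.png

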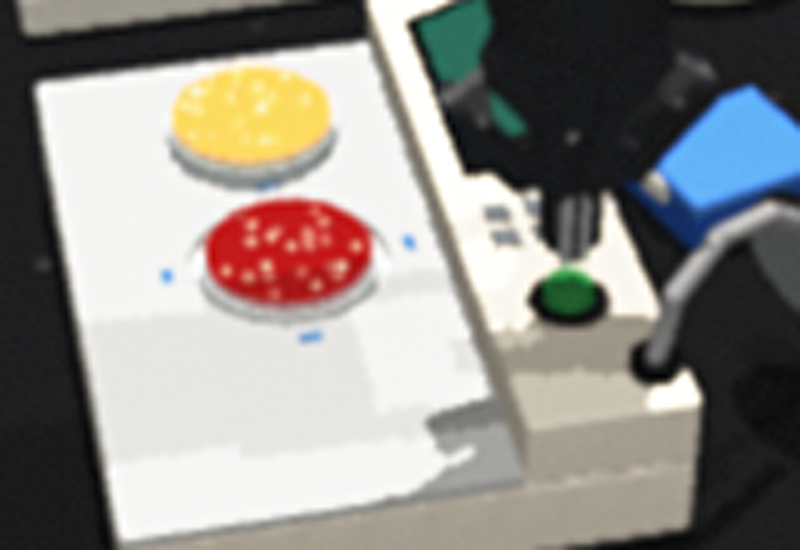

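The picture shows shut tips (575,240) right above the key (568,292), and the red plate at (288,252) seated with the well ring round it. I confirm its height numerically before pressing.

```bash
python3 - <<'E'
from h import *
s=bot.read_camera("side");t=bot.read_camera("top")
b=[x for x in blobs(s,(0,150,60),(6,255,255),300) if abs(x[0]-297)<5][0]
print(np.round(b,1))
for z in(.068,.071,.074,.077,.08): print(z,ray(s,b,z)[:2],ray(t,(295.2,253.9),z)[:2])
for nm,lo,hi,uv in(("red",(0,150,60),(6,255,255),(297,230)),("amb",(20,100,80),(33,255,255),(290,202))):
    m=cv2.inRange(cv2.cvtColor(s["frame"],cv2.COLOR_BGR2HSV),np.array(lo),np.array(hi))
    for k in cv2.findContours(m,cv2.RETR_EXTERNAL,cv2.CHAIN_APPROX_NONE)[0]:
        e=cv2.fitEllipse(cv2.convexHull(k)) if len(k)>20 else None
        if e and abs(e[0][0]-uv[0])<5 and abs(e[0][1]-uv[1])<5: print(nm,e,e[1][0]/e[1][1])
E
```

```text
[297.3 229.9 493. ]
0.068 [0.5261 0.0867] [0.5235 0.0852]
0.071 [0.5253 0.083 ] [0.5232 0.085 ]
0.074 [0.5245 0.0793] [0.5228 0.0849]
0.077 [0.5237 0.0756] [0.5224 0.0847]
0.08 [0.523  0.0719] [0.522  0.0845]
red ((297.1914978027344, 229.86912536621094), (19.878005981445312, 32.59006118774414), 86.31952667236328) 0.6099407382800699
amb ((289.8804931640625, 202.56280517578125), (18.01738739013672, 31.164165496826172), 86.83343505859375) 0.5781443880463172
```

Triangulation matches a seated height (top at z=0.071) and the ellipse says flat. Pressing the key.

Emit:
drive_tool(
  deltas=[
    {"hand": 0, "offset": [0, 0, -1.2], "angular": [0, 0, 0]},
    {"hand": 0, "offset": [0, 0, -1.8], "angular": [0, 0, 0]},
    {"hand": 0, "offset": [0, 0, -2.2], "angular": [0, 0, 0]},
    {"hand": 0, "offset": [0, 0, -2.5], "angular": [0, 0, 0]},
    {"hand": 0, "offset": [0, 0, -2.6], "angular": [0, 0, 0]},
    {"hand": 0, "offset": [0, 0, -2.6], "angular": [0, 0, 0]},
  ],
)

```text
time: 12.7
tool_pos: [0.6331, -0.0156, 0.0979]
tcp_rot: [-2.338, -2.098, 0.001]
wrist_force: [-7.3, -0.6, 14.8]
width: -0.001
```

The force is 14.8 N at z=0.098: the key is on its stop. Let go and retreat.

Emit:
drive_tool(
  deltas=[
    {"hand": 0, "offset": [0, 0, 1], "angular": [0, 0, 0]},
    {"hand": 0, "offset": [0, 0, 5], "angular": [0, 0, 0]},
    {"hand": 0, "offset": [0, 0, 10], "angular": [0, 0, 0]},
    {"hand": 0, "offset": [-6, -4, 10], "angular": [0, 0, 0]},
    {"hand": 0, "offset": [-10, -9, 10], "angular": [0, 0, 0]},
    {"hand": 0, "offset": [-11, -14, 10], "angular": [0, 0, 0]},
    {"hand": 0, "offset": [-11, -18, 10], "angular": [0, 0, 0]},
    {"hand": 0, "offset": [-11, -18, 10], "angular": [0, 0, 0]},
  ],
)

```text
time: 13.7
tool_pos: [0.523, -0.1981, 0.1953]
tcp_rot: [2.341, 2.093, -0.0]
wrist_force: [-0.2, 0.2, 0.3]
width: 0.002
```

```bash
python3 - <<'E'
from h import *
s=bot.read_camera("side");t=bot.read_camera("top")
a=s["frame"][120:400,140:500];b=t["frame"][120:340,150:500]
b=cv2.resize(b,(360,226))
cv2.imwrite("pics/s9.png",np.vstack([a,b]))
for c,n in((s,"side"),(t,"top")):
    for nm,lo,hi,z in(("red",(0,150,60),(6,255,255),.071),("yel",(20,100,80),(33,255,255),.077),("grn",(50,120,60),(80,255,255),.103)):
        for x in blobs(c,lo,hi,30):
            p=ray(c,x,z)
            if .4<p[0]<.75 and -.3<p[1]<.35: print(n,nm,np.round(x,1),p[:2])
st=bot.read_state();print(st["time"],st["tool_pos"],st["wrist_force"])
E
```

```text
side red [303.6 309.2 696.5] [ 0.4761 -0.1735]
side red [378.7 308.6 725. ] [ 0.624  -0.2142]
side red [293.1 228.9 330. ] [0.5165 0.0893]
side yel [289.9 202.5 426.5] [0.5324 0.1902]
side yel [356.6 173.3  46.5] [0.7412 0.2739]
top red [405.8 272.7 413. ] [ 0.4797 -0.1538]
top red [ 295.3  253.8 1054.5] [0.5234 0.0849]
top red [423.5 206.7 454. ] [ 0.6244 -0.1969]
top yel [ 245.6  250.7 1092. ] [0.5305 0.1923]
top yel [188.1 167.5 998. ] [0.7181 0.3219]
top grn [340.  200.8  84.5] [ 0.6329 -0.0133]
top grn [270.5 195.7 270.5] [0.6458 0.1361]
13.8 [ 0.52310674 -0.1955747   0.19492719] [ 0.34189486  0.44979507 -0.1399558 ]
```

View pics/s9.png

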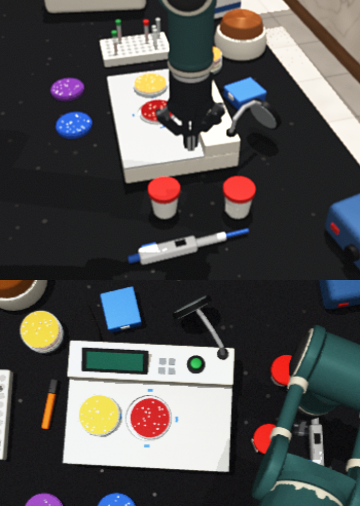

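The final picture shows the red plate in the well (top half, (150,417)), amber still at (100,415), the key back up at (196,364), and cups, pipette, stack, marker and box in place. Handing in.

```bash
python3 -c "
from workcell import bot
print(bot.finish_job())"
```

```text
the job is handed in; nothing more can be done
None
```

I slid the red plate into the well and pressed and released the zero key. I then handed the job in with the arm clear of everything, at about 14 s of the 45 s allowed. No verdict was reported.

- **Red plate:** I pushed it across the deck with two open fingertips, about 2.5 mm above the deck, until it dropped in. The wrist force stayed around 1 N. The last top view puts it about 2–3 mm from the measured well centre. Both cameras agree with a seated height (top at about 71 mm), and its outline in the side view looks flat.
- **Zero key:** At full press the force was 14.8 N with the fingertips at z = 0.098 m, against about 4.5 N needed for full travel. From that I take it to be on its stop, since the joint value cannot be read. Afterwards it sits at the same pixel position as before.
- **Amber plate and other things:** The amber plate is at the same pixel position as before in both views. The cups (side view) and the plate stack (top view) also measured within a pixel of where they started. I checked the pipette, marker and slide box only by eye in the last pictures, and saw no change.

**Disagreements and mishaps:**
- The two cameras differed by about 8 mm on the key's y position, so I aimed between them, nearer the top view; the press still worked.
- In the last side view the gripper partly hid the red plate, so that reading was not used.
- One move call was refused for a missing field, and nothing moved.

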